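# Row up the loose hub bearings against the tray fence

## Robot

A 7-joint arm with a two-finger parallel gripper is mounted at the origin on the work surface. World frame = base frame: x ahead of the robot, y to its left, z up, the work surface at z = 0. Lengths are in m, angles in rad, forces in N, time in s.
With the tool pointing down it reaches from about 0.4 to 0.875 m from the base axis. Payload 4.4 kg.
Tool frame: the origin (TCP) lies where the fingers leave the gripper's body, on its centre line; the fingertips stand 73 mm ahead of it and the grasp point (between the pads) lies manip.pinch_z ahead of it (manip.pinch_z is the distance from the TCP to the grasp point, in m); z points along the fingers, x is the direction in which the jaws open and shut, and the axes are right-handed (so a half turn about z gives the same grasp; the last joint's range is limited). The gripper opens to 85 mm and grips with 20 to 120 N. Pads are 22 mm wide; open, the fingers measure 114 mm over their backs; the gripper's body (76 mm by 85 mm) begins 54 mm behind the grasp point. The pads swing forward as they close: fully open they stand 13 mm farther back than shut.
Start: joints at [1.121, 0.628, 0.038, 1.517, -0.027, 0.996, -0.02], TCP at [0.243, -0.603, 0.304] pointing down, gripper open.
Joint ranges: [-3.06, 3.06], [-0.37, 2.12], [-1.25, 1.32], [0.18, 2.47], [-1.1, 4.24], [0.23, 1.98], [-2.94, 2.94]. Speed limits (rad/s): [2.57, 2.57, 3.14, 3.14, 3.14, 3.14, 3.14].

## Interface

Orientations are given as a unit quaternion [w, x, y, z].
In Python, from cell import monitor, eyes, ticket, manip gives the robot as it stands.
- The arm moves only by the tool drive_tool, never from a script. Its argument "increments" is a list of rows, each a list of 3 entries, a list of its own where there are three numbers: the shift along the tool's x, y, z in m, then the turn, a rotation vector about the tool's x, y, z in degrees, then the closure, from 0 (fully open) to 1 (shut). A call has 1 to 5 rows; each row is the pose to reach, as a shift and turn from the pose measured when the call began, along the tool's axes at that moment; what a row does not reach only later rows make up. A row lasts 1/12 s, in which the tool goes at most 41.7 mm and 7.16 degrees, less where a joint would pass 70% of its speed; a pose out of reach is approached as far as the arm can. A call with a gripper value outside its range is refused whole. The fingers move at their own pace and stop on an object; "force" is the grip in N (left out, the last holds). Time passes only in rows, so rows that repeat a pose let the fingers close. It gives the time, the measured TCP pose, the force and the opening at its end, in the units of the state.
- monitor.sense(): the state, without advancing time (a new reading comes with each control period).
- eyes.capture(name): name is "scene" or "side" or "wrist"; returns the picture (384x512x3 uint8, blue, green, red); there is no depth.
- eyes.camera_info(name): a dict with "mtx" (3x3 intrinsics, pixels), "extrinsics" (4x4, takes a point from camera to world coordinates). Camera axes: x right, y up, looking along -z (the intrinsics and any distortion apply to the point x, -y, -z); pixel columns grow to the right and rows downward; lengths in m; the calibration is good to about 2 mm. A picture is of the moment at which its call begins: read the wrist's pose just before it. camera_info takes no time and is no camera call; for the wrist camera it gives the pose at the moment of the call.
- ticket.sign_off(): hands the job in, once; it reports no verdict.
The state is a dict: "t": time; "joint_positions": joint angles; "joint_velocities": joint speeds; "joint_torque": joint torques, N m; "tool_pos": TCP position; "eef_rot": TCP orientation; "force": force on the tool from outside, world axes, zero at the start; "wrist_torque": the same for the moment, N m; "opening": finger opening in m.
Only numpy, scipy, OpenCV 4.12 (cv2) and the standard library are available. Lean on these libraries where they do the work, as an engineer would, in place of code of your own. Each camera call takes 0.05 s, during which the arm holds its last target. There are 200 camera calls.

## Task

Four loose wheel bearings lie scattered on the sorting tray. Take the straightedge by its wooden handle, sweep all four together across the tray with it until every one of them is nipped between the straightedge and the steel fence at the same time, held so for a full second (press evenly and gently by feel: about 2 N on each bearing, 8 N in all, is right; twice that would mark them), then stand the straightedge back on its rubber mat. Touch the bearings only with the straightedge, leave them lying flat in their row against the fence, and leave the other things on the bench alone.

Things in the scene. Friction and masses are not known exactly. Their poses are not given: they have to be found in the camera images.
- tray: Grey sorting tray fixed to the bench, 250 mm (its x) by 300 mm (its y). Floor 5 mm thick, so the bearings stand 5 mm above the bench. Lips along both y sides, 12 mm high in all, inner faces at y = +-145 mm; the -x side is open, the fence crosses the +x side. Origin at the centre of its underside; x points towards the fence, square to it.
- fence: Rigid dark steel bar 14 mm thick and 300 mm long across the far side of the tray, its top 17 mm above the tray floor (22 mm above the bench), with two small screw heads 3 mm higher near its ends. Fixed to the tray. Origin on its straight front face (the face towards the bearings), at mid length and at the level of the tray floor; x points away from the bearings, y runs along the fence. A bearing that touches it has its centre at x = -17.5 mm here.
- straightedge: Straightedge, 0.3 kg: aluminium bar 220 mm long (y), 30 mm thick (x), 28 mm high, wooden handle on top. The bar is bolted tight and parallel to the handle but through slots: each time it sits up to 12 mm to either side of the handle (along x), which the readings do not show. Stands loose on the mat; either long face may push. Origin under the middle of the HANDLE at the bar's underside level, z up.
- handle (a point): Middle of the straightedge's wooden handle, 50 mm above the bar's underside; a grip here clears the fence. The handle is 80 mm long (y), 24 mm thick (x, grip across this) and spans 28 to 65 mm above the underside. Arm and grip yield a few mm under load, so how far the hand has gone does not tell how hard the bar presses.
- mat: Black rubber mat fixed to the bench, 90 mm (its x) by 260 mm (its y), 3 mm thick; the straightedge stands along its y. On the left or the right of the tray. Origin at the centre of its underside.
- bearing0: Sealed cartridge bearing lying flat on the tray: plain steel disc 35 mm in diameter and 10 mm high with a dark seal ring on top, 40 g. One of four alike. Origin at the centre of its underside, z up.
- bearing1: Sealed cartridge bearing lying flat on the tray: plain steel disc 35 mm in diameter and 10 mm high with a dark seal ring on top, 40 g. One of four alike. Origin at the centre of its underside, z up.
- bearing2: Sealed cartridge bearing lying flat on the tray: plain steel disc 35 mm in diameter and 10 mm high with a dark seal ring on top, 40 g. One of four alike. Origin at the centre of its underside, z up.
- bearing3: Sealed cartridge bearing lying flat on the tray: plain steel disc 35 mm in diameter and 10 mm high with a dark seal ring on top, 40 g. One of four alike. Origin at the centre of its underside, z up.
- jar: Bystander: white grease jar with black lid, 64 mm in diameter, 75 mm high. Origin at the centre of its underside. Leave it.
- freehub: Bystander: dark steel freehub body, 60 mm in diameter, 46 mm high. Origin at the centre of its underside. Leave it.
- wrench: Bystander: steel wrench 160 mm long lying flat. Leave it.
There are look-alikes about, which are no part of the job. Leave any green or orange look-alike of the bearing3 alone.

How it is judged:
By the outcome, as a careful person would: the job done as asked, in the order asked, and still so for the second after the job is handed in, with the robot touching nothing.
It also fails if it takes over 72 s, if anything falls off the work surface, if the arm or the gripper's body presses on something with over 40 N, if the wrist force passes 120 N, or if a joint passes its speed limit or range.

## Working session

There is one attempt and no reset: what is moved stays moved. The work goes in short steps, Python scripts to look and compute and a tool call to move; the robot and the scene stay as the last step left them, time stands still between calls to the robot, and variables do not carry over. Pictures are saved under pics/ and viewed, about 8 in all and at most 12, crops included, and the job is handed in when it is done.

Besides the shell and the picture viewer there is one more tool, called after "Request:" by a JSON object that holds its "api" and its "payload". drive_tool: Moves the arm, as the interface text tells. Its arguments: {"type":"object","properties":{"increments":{"type":"array","items":{"type":"array"}},"force":{"type":"number"}},"required":["increments"]}

```bash
ls; mkdir -p pics
python3 - <<'E'
from cell import monitor, eyes, manip
import cv2
print(manip.pinch_z, monitor.sense())
for n in("scene","side"):
    cv2.imwrite(f"pics/{n}0.png",eyes.capture(n)); c=eyes.camera_info(n); print(c)
print(eyes.camera_info("wrist"))
a=cv2.imread("pics/scene0.png");b=cv2.imread("pics/side0.png")
E
```

```text
pics
0.0539 {'t': 0.0, 'joint_positions': array([ 1.12122782,  0.62935011,  0.03843088,  1.51839712, -0.02698145,
        0.9963289 , -0.01997139]), 'joint_velocities': array([-1.25656255e-04,  7.60003492e-04, -6.62054793e-04,  7.93240343e-04,
       -6.29686597e-05,  2.01617929e-04, -1.50599356e-03]), 'joint_torque': array([-1.32014825e-04, -5.63405335e+01,  1.22608624e+00, -1.93449891e+01,
        1.09870109e-02,  1.07219210e-02, -2.45719264e-06]), 'tool_pos': array([ 0.24320967, -0.60223436,  0.30297689]), 'eef_rot': array([-5.34646415e-04,  8.28993291e-01, -5.59257685e-01, -8.24718807e-04]), 'force': array([-0.56396398,  0.54398983,  0.3653671 ]), 'wrist_torque': array([ 0.02368375, -0.03495062,  0.01710761]), 'opening': 0.08515923864599224}
{'mtx': array([[489.82924895,   0.        , 256.35302027],
       [  0.        , 489.82924895, 195.83937242],
       [  0.        ,   0.        ,   1.        ]]), 'extrinsics': array([[-0.33892395, -0.66668517,  0.66382336,  1.52624848],
       [ 0.94074331, -0.23151706,  0.247794  ,  0.31538057],
       [-0.01151415,  0.7084707 ,  0.70564629
[... 224 characters left out ...]
   1.        ]]), 'extrinsics': array([[ 0.99718548,  0.04758694, -0.05793623,  0.58490417],
       [-0.07473332,  0.56900373, -0.81893204, -0.75489675],
       [-0.00600454,  0.8209569 ,  0.57095859,  0.57855141],
       [ 0.        ,  0.        ,  0.        ,  1.        ]])}
{'mtx': array([[316.60935179,   0.        , 257.88007484],
       [  0.        , 316.60935179, 198.01468233],
       [  0.        ,   0.        ,   1.        ]]), 'extrinsics': array([[ 0.37371528,  0.89315168,  0.25023382,  0.30504295],
       [-0.92754147,  0.36041815,  0.09882093, -0.57663004],
       [-0.00192673, -0.26903314,  0.96312899,  0.37291999],
       [ 0.        ,  0.        ,  0.        ,  1.        ]])}
```

View pics/scene0.png

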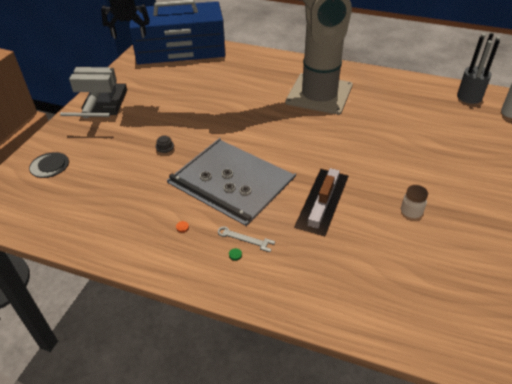

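View pics/side0.png

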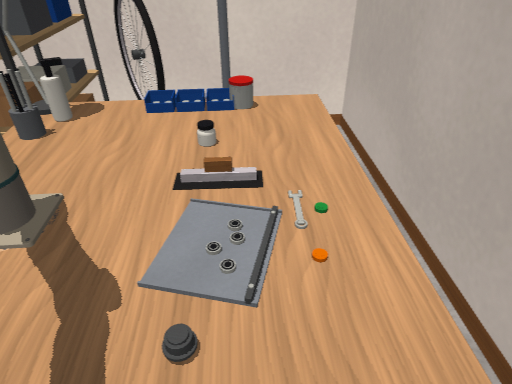

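Candidates for bearings in the scene view are four grey rings on the tray at about (206,176), (227,173), (228,188), (245,190). The look-alikes are the orange disc (182,227) and the green disc (235,254), both off the tray. The straightedge is the white bar with a brown handle at (323,197), on the black mat. I'll check this in one close crop of each view.

Run:
```python
import cv2
a=cv2.imread("pics/scene0.png")[132:244,160:360];b=cv2.imread("pics/side0.png")[150:310,140:300]
cv2.imwrite("pics/c1.png",cv2.resize(a,None,fx=4,fy=4,interpolation=cv2.INTER_CUBIC))
cv2.imwrite("pics/c2.png",cv2.resize(b,None,fx=3.75,fy=3.75,interpolation=cv2.INTER_CUBIC))
```

```text
(no output)
```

View pics/c1.png

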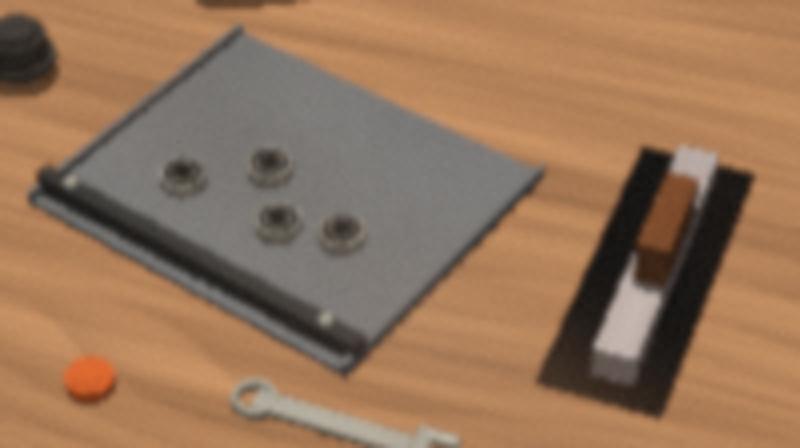

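View pics/c2.png

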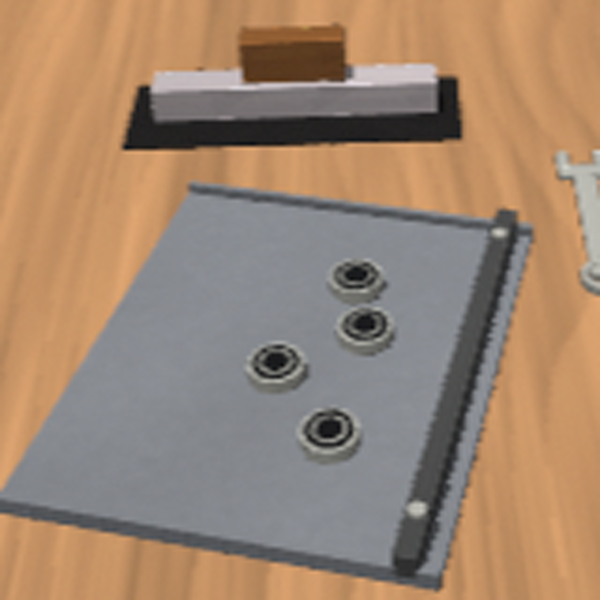

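The crops show four grey bearings with dark centres inside the tray. The fence runs along the tray's +x edge, and the straightedge is on the mat, which lies in the +y direction. Now I'll triangulate.

```bash
cat > h.py <<'E'
import numpy as np
from cell import monitor, eyes, manip
from scipy.spatial.transform import Rotation as R
def ray(ci,uv):
    d=np.linalg.inv(ci["mtx"])@[uv[0],uv[1],1]; d=d*[1,-1,-1]
    E=ci["extrinsics"]; return E[:3,3],E[:3,:3]@d
def onz(ci,uv,z):
    o,d=ray(ci,uv); return (o+d*(z-o[2])/d[2])
def proj(ci,p):
    E=ci["extrinsics"]; q=E[:3,:3].T@(np.asarray(p)-E[:3,3]); v=ci["mtx"]@(q*[1,-1,-1]); return v[:2]/v[2]
def tool(): 
    s=monitor.sense(); q=s["eef_rot"]; return s,R.from_quat([q[1],q[2],q[3],q[0]])
E
python3 - <<'E'
from h import *
np.set_printoptions(precision=4,suppress=True)
S=eyes.camera_info("scene");D=eyes.camera_info("side")
s=lambda u,v:((u+.5)/4-.5+160,(v+.5)/4-.5+132)
d=lambda u,v:((u+.5)/3.75-.5+140,(v+.5)/3.75-.5+150)
for n,z,a,b in [("A",.015,(343,229),(356,273)),("B",.015,(278,219),(366,324)),("C",.015,(270,163),(276,362)),("D",.015,(183,174),(329,429)),
 ("screw+",.025,(326,318),(500,232)),("screw-",.025,(70,181),(417,508)),
 ("fence front +",.022,(370,337),(498,212)),("fence front -",.022,(47,168),(395,560)),
 ("h1",.068,(668,175),(241,33)),("h2",.068,(697,182),(240,44)),("h3",.068,(668,252),(345,38)),("h4",.068,(640,244),(342,27)),
 ("bar near-+x top",.031,(636,357),(437,82)),("bar far+x top",.031,(592,349),(435,66)),("bar -x far",.031,(678,148),(155,72)),("bar -x near",.031,(717,155),(152,88)),
 ("mat1",.003,(643,148),(128,147)),("mat2",.003,(752,175),(140,88)),("mat3",.003,(661,414),(459,76)),("mat4",.003,(540,380),(461,138)),
 ("lip",.012,(238,30),(2,500)),("lip",.012,(543,172),(190,186))]:
    print(n,onz(S,s(*a),z)[:2],onz(D,d(*b),z)[:2])
st,r=tool(); print(r.as_matrix())
E
```

```text
A [ 0.5745 -0.0737] [ 0.5754 -0.0736]
B [ 0.5803 -0.1226] [ 0.5805 -0.1236]
C [ 0.5255 -0.1513] [ 0.5256 -0.1531]
D [ 0.5583 -0.2085] [ 0.5571 -0.2105]
screw+ [ 0.6706 -0.0496] [ 0.6719 -0.051 ]
screw- [ 0.6026 -0.2796] [ 0.6032 -0.2801]
fence front + [ 0.6748 -0.0158] [ 0.6734 -0.0251]
fence front - [ 0.5925 -0.3042] [ 0.5903 -0.3101]
h1 [0.4983 0.1453] [0.4948 0.156 ]
h2 [0.4987 0.1663] [0.4948 0.1392]
h3 [0.5738 0.1641] [0.574  0.1415]
h4 [0.5725 0.1442] [0.5719 0.1588]
bar near-+x top [0.6409 0.1623] [0.643  0.1322]
bar far+x top [0.6436 0.1325] [0.6431 0.1562]
bar -x far [0.4263 0.1384] [0.424  0.1657]
bar -x near [0.4245 0.1676] [0.4241 0.1419]
mat1 [0.4036 0.1079] [0.4064 0.1039]
mat2 [0.4065 0.1935] [0.4062 0.1886]
mat3 [0.6602 0.1868] [0.6645 0.1853]
mat4 [0.6577 0.1014] [0.6584 0.095 ]
lip [ 0.3811 -0.2388] [ 0.3807 -0.2456]
lip [0.4645 0.0456] [0.4592 0.0368]
[[ 0.3744 -0.9273 -0.0007]
 [-0.9272 -0.3744  0.0016]
 [-0.0017  0.     -1.    ]]
```

Handle at about (0.535, 0.152), with its long axis along world x. The fence normal points at about -16.5°. I'm moving above the handle now.

Request:
{"api": "drive_tool", "payload": {"increments": [[[-0.03,-0.028,0],[0,0,0],0],[[-0.06,-0.055,0],[0,0,0],0],[[-0.09,-0.083,0],[0,0,0],0],[[-0.12,-0.11,0],[0,0,0],0],[[-0.148,-0.138,0],[0,0,0],0]]}}

```text
t: 0.52
tool_pos: [0.3157, -0.4112, 0.303]
eef_rot: [-0.001, 0.829, -0.559, -0.001]
force: [1.4, -0.2, 0.0]
opening: 0.0854
```

Request:
{"api": "drive_tool", "payload": {"increments": [[[-0.03,-0.028,0],[0,0,0],0],[[-0.06,-0.055,0],[0,0,0],0],[[-0.09,-0.083,0],[0,0,0],0],[[-0.12,-0.11,0],[0,0,0],0],[[-0.148,-0.138,0],[0,0,0],0]]}}

```text
t: 0.93
tool_pos: [0.3881, -0.2201, 0.3033]
eef_rot: [-0.001, 0.829, -0.56, -0.002]
force: [-0.4, -0.4, 0.5]
opening: 0.0853
```

Request:
{"api": "drive_tool", "payload": {"increments": [[[-0.03,-0.028,0],[0,0,0],0],[[-0.06,-0.055,0],[0,0,0],0],[[-0.09,-0.083,0],[0,0,0],0],[[-0.12,-0.11,0],[0,0,0],0],[[-0.148,-0.138,0],[0,0,0],0]]}}

```text
t: 1.35
tool_pos: [0.4606, -0.029, 0.3036]
eef_rot: [-0.0, 0.829, -0.559, -0.002]
force: [0.4, -1.6, 0.4]
opening: 0.0853
```

Request:
{"api": "drive_tool", "payload": {"increments": [[[-0.03,-0.028,0],[0,0,5],0],[[-0.06,-0.055,0],[0,0,10],0],[[-0.09,-0.083,0],[0,0,15],0],[[-0.12,-0.11,0],[0,0,20],0],[[-0.135,-0.125,0.0],[0,0,23.5],0]]}}

```text
t: 1.77
tool_pos: [0.5265, 0.149, 0.3037]
eef_rot: [0.001, -0.698, 0.716, 0.003]
force: [0.3, 1.0, -0.1]
opening: 0.0855
```

Run:
```python
from h import *
import cv2
c=eyes.camera_info("wrist"); im=eyes.capture("wrist")
cv2.imwrite("pics/w1.png",cv2.resize(im,None,fx=1.5,fy=1.5,interpolation=cv2.INTER_CUBIC))
s,r=tool(); print(s["tool_pos"],r.as_matrix().round(3)); 
np.save("w1.npy",np.concatenate([c["mtx"].ravel(),c["extrinsics"].ravel()]))
```

```text
[0.52754549 0.15200405 0.30360095] [[-0.023 -1.    -0.001]
 [-1.     0.023  0.008]
 [-0.008  0.001 -1.   ]]
```

View pics/w1.png

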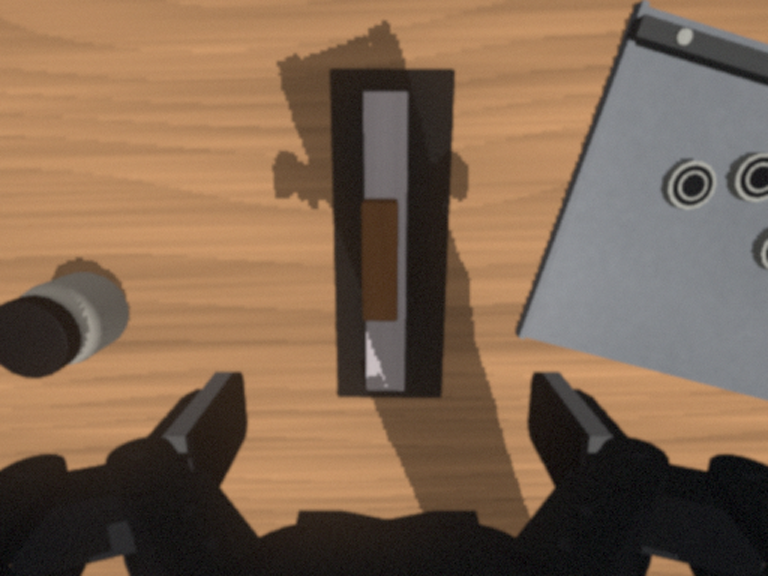

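The wrist view shows the handle top spanning (362..397, 199..320), the bar spanning (363..408, 91..390), and the mat corners at (331,69), (454,69), (338,396), (441,396). Bearing A is at (691,184).

Run:
```python
from h import *
a=np.load("w1.npy"); c=dict(mtx=a[:9].reshape(3,3),extrinsics=a[9:].reshape(4,4))
for n,z,u,v in [("h",.068,362,199),("h",.068,398,199),("h",.068,362,320),("h",.068,397,320),("bar",.031,363,91),("bar",.031,408,91),("bar",.031,366,390),("bar",.031,404.5,390),
 ("mat",.003,331,69),("mat",.003,454,69),("mat",.003,338,396),("mat",.003,441,396),("A",.015,691,184),("screw",.025,685,37),("lipcorner",.012,519,333)]:
    print(n,onz(c,((u+.5)/1.5-.5,(v+.5)/1.5-.5),z).round(4)[:2])
```

```text
h [0.5722 0.1654]
h [0.5716 0.1427]
h [0.4918 0.1686]
h [0.4912 0.1449]
bar [0.6403 0.1641]
bar [0.6395 0.1341]
bar [0.421  0.1704]
bar [0.4203 0.1399]
mat [0.6593 0.1878]
mat [0.657  0.1001]
mat [0.4017 0.1966]
mat [0.3997 0.108 ]
A [ 0.5732 -0.0726]
screw [ 0.6684 -0.0487]
lipcorner [0.4591 0.0464]
```

Request:
{"api": "drive_tool", "payload": {"increments": [[[0,-0.005,0.035],[0,0.46,0.4],0],[[-0.001,-0.0055,0.07],[0,0.46,0.4],0],[[-0.001,-0.0055,0.105],[0,0.46,0.4],0],[[-0.001,-0.0055,0.135],[0,0.46,0.4],0],[[-0.001,-0.0055,0.15],[0,0.46,0.4],0]]}}

```text
t: 2.23
tool_pos: [0.5308, 0.1532, 0.1498]
eef_rot: [-0.003, -0.697, 0.718, 0.002]
force: [0.0, -0.3, 0.0]
opening: 0.0853
```

```bash
python3 -c "
from h import *
s,r=tool(); print(s['tool_pos'],r.as_matrix().round(4),s['force'])"
```

```text
[0.53076259 0.15324261 0.14982131] [[-0.0296 -0.9995 -0.0066]
 [-0.9996  0.0297 -0.0019]
 [ 0.0021  0.0066 -1.    ]] [ 0.00707681 -0.34139219  0.04541149]
```

Request:
{"api": "drive_tool", "payload": {"increments": [[[-0.001,-0.0025,0.025],[0.38,-0.1,0],0],[[-0.001,-0.0025,0.041],[0.38,-0.1,0],0],[[-0.001,-0.0025,0.041],[0.38,-0.1,0],0],[[-0.001,-0.0025,0.041],[0.38,-0.1,0],0.3],[[-0.001,-0.0025,0.041],[0.38,-0.1,0],0.5]], "force": 60}}

```text
t: 2.65
tool_pos: [0.5336, 0.154, 0.1096]
eef_rot: [0.0, -0.696, 0.718, -0.0]
force: [0.4, 0.1, 0.5]
opening: 0.0641
```

Request:
{"api": "drive_tool", "payload": {"increments": [[[0,0,0],[0,0,0],0.8],[[0,0,0],[0,0,0],1],[[0,0,0],[0,0,0],1],[[0,0,0],[0,0,0],1],[[0,0,0],[0,0,0],1]]}}

```text
t: 3.07
tool_pos: [0.5342, 0.1542, 0.1107]
eef_rot: [0.001, -0.697, 0.718, -0.001]
force: [-0.7, -0.1, 6.4]
opening: 0.0233
```

Request:
{"api": "drive_tool", "payload": {"increments": [[[0,0,0],[0,0,0],1],[[0,0,0],[0,0,0],1],[[0,0,0],[0,0,0],1],[[0,0,0],[0,0,0],1],[[0,0,0],[0,0,0],1]]}}

```text
t: 3.48
tool_pos: [0.5341, 0.1542, 0.1108]
eef_rot: [0.001, -0.697, 0.718, -0.001]
force: [-0.4, 1.2, 1.1]
opening: 0.0231
```

```bash
python3 -c "
from h import *
s,r=tool(); print(s['tool_pos'],r.as_matrix().round(4),s['force'],s['wrist_torque'],s['opening'])"
```

```text
[0.53413276 0.1542171  0.11076454] [[-2.970e-02 -9.996e-01  2.900e-03]
 [-9.996e-01  2.970e-02  5.000e-04]
 [-6.000e-04 -2.900e-03 -1.000e+00]] [-0.3857764   1.1792578   1.11579415] [-0.0465464   0.10595377  0.02444872] 0.023126286516124684
```

Request:
{"api": "drive_tool", "payload": {"increments": [[[0,0,-0.015],[0,0,0],1],[[0,0,-0.035],[0,0,0],1],[[0.0,0,-0.055],[0,0,0],1],[[0.02,0.005,-0.06],[0,0,0],1],[[0.05,0.01,-0.06],[0,0,0],1]]}}

```text
t: 3.9
tool_pos: [0.5236, 0.1081, 0.1721]
eef_rot: [0.004, -0.699, 0.715, -0.001]
force: [0.3, -0.4, -3.8]
opening: 0.023
```

Request:
{"api": "drive_tool", "payload": {"increments": [[[0.035,0.007,0],[0,0,-5],1],[[0.07,0.014,0],[0,0,-11],1],[[0.105,0.021,0],[0,0,-18],1],[[0.14,0.028,0],[0,0,-25],1],[[0.17,0.035,0],[0,0,-30],1]]}}

```text
t: 4.32
tool_pos: [0.4835, -0.0635, 0.1707]
eef_rot: [-0.003, 0.861, -0.508, 0.002]
force: [0.7, -0.8, -2.5]
opening: 0.0233
```

```bash
cat > go.py <<'E'
import sys
from h import *
# target: n, t (fence frame), heading deg, z
F=np.array([.6303,-.163]);h=np.radians(-16.5);n=np.array([np.cos(h),np.sin(h)]);tt=np.array([-n[1],n[0]])
s,r=tool();M=r.as_matrix();p=s["tool_pos"]
a=[float(x) for x in sys.argv[1:]]
d=p[:2]-F;f=s["force"];hd=np.degrees(np.arctan2(M[1,0],M[0,0]))
print("t",round(s["t"],2),"n",(d@n).round(4),"t",(d@tt).round(4),"z",p[2].round(4),"hd",hd.round(2),"F n,t,z",(f[:2]@n).round(2),(f[:2]@tt).round(2),f[2].round(2),"T",s["wrist_torque"].round(3),"open",s["opening"].round(4),"zax",M[:,2].round(4))
if a:
    P=np.r_[F+a[0]*n+a[1]*tt,a[3]]; print("shift",(M.T@(P-p)).round(4))
    hg=np.radians(a[2]); G=np.array([[np.cos(hg),np.sin(hg),0],[np.sin(hg),-np.cos(hg),0],[0,0,-1]]).T
    G=np.column_stack([[np.cos(hg),np.sin(hg),0],[np.sin(hg),-np.cos(hg),0],[0,0,-1]])
    print("turn",np.degrees(R.from_matrix(M.T@G).as_rotvec()).round(2))
E
python3 go.py -0.165 0.0025 -16.5 0.15
```

```text
Traceback (most recent call last):
  File "go.py", line 8, in <module>
    print("t",round(s["t"],2),"n",(d@n).round(4),"t",(d@tt).round(4),"z",p[2].round(4),"hd",hd.round(2),"F n,t,z",(f[:2]@n).round(2),(f[:2]@tt).round(2),f[2].round(2),"T",s["wrist_torque"].round(3),"open",s["opening"].round(4),"zax",M[:,2].round(4))
                                                                                                                                                                                                             ^^^^^^^^^^^^^^^^^^
AttributeError: 'float' object has no attribute 'round'
```

```bash
sed -i 's/s\["opening"\].round(4)/round(s["opening"],4)/' go.py; sed -i '/\.T$/d' go.py
python3 go.py -0.165 0.0025 -16.5 0.15
```

```text
t 4.32 n -0.169 t 0.0537 z 0.1707 hd -61.08 F n,t,z 0.9 -0.61 -2.54 T [-0.064 -0.079  0.031] open 0.0233 zax [ 0.006   0.0034 -1.    ]
shift [0.0388 0.0338 0.0205]Traceback (most recent call last):
  File "go.py", line 11, in <module>
    G=np.column_stack([[np.cos(hg),np.sin(hg),0],[np.sin(hg),-np.cos(hg),0],[0,0,-1]])
                               ^^
NameError: name 'hg' is not defined. Did you mean: 'h'?
```

```bash
sed -i 's/^    G=/    hg=np.radians(a[2]); G=/' go.py
```

Request:
{"api": "drive_tool", "payload": {"increments": [[[0.01,0.008,0],[0,0,-6],1],[[0.02,0.016,0],[0,0,-13],1],[[0.03,0.025,0],[0,0,-20],1],[[0.039,0.034,0.005],[0,0,-27],1],[[0.039,0.034,0.01],[0,0,-34],1]]}}

```text
t: 4.73
tool_pos: [0.4712, -0.1175, 0.16]
eef_rot: [-0.001, 0.972, -0.234, 0.002]
force: [-0.4, 0.1, -2.8]
opening: 0.0235
```

Request:
{"api": "drive_tool", "payload": {"increments": [[[0,0,0],[0,0,-5],1],[[0,0,0],[0,0,-10],1],[[0,0,0],[0,0,-10.6],1],[[0,0,0],[0,0,-10.6],1],[[0,0,0],[0,0,-10.6],1]]}}

```text
t: 5.15
tool_pos: [0.4712, -0.1174, 0.1599]
eef_rot: [-0.001, 0.99, -0.144, 0.002]
force: [-0.3, 1.0, -3.0]
opening: 0.0232
```

```bash
python3 go.py -0.165 0.0025 -16.5 0.15
python3 - <<'E'
from h import *
import cv2
im=eyes.capture("side")[110:310,120:320]
cv2.imwrite("pics/s2.png",cv2.resize(im,None,fx=3,fy=3,interpolation=cv2.INTER_CUBIC))
c=eyes.camera_info("wrist"); im=eyes.capture("wrist")
cv2.imwrite("pics/w2.png",cv2.resize(im,None,fx=1.5,fy=1.5,interpolation=cv2.INTER_CUBIC))
np.save("w2.npy",np.concatenate([c["mtx"].ravel(),c["extrinsics"].ravel()]))
E
```

```text
t 5.15 n -0.1655 t -0.0015 z 0.1599 hd -16.53 F n,t,z -0.6 0.91 -3.03 T [-0.001 -0.028 -0.016] open 0.0232 zax [ 0.004   0.0016 -1.    ]
shift [ 0.0005 -0.004   0.0099]
turn [-0.15 -0.19 -0.03]
```

View pics/w2.png

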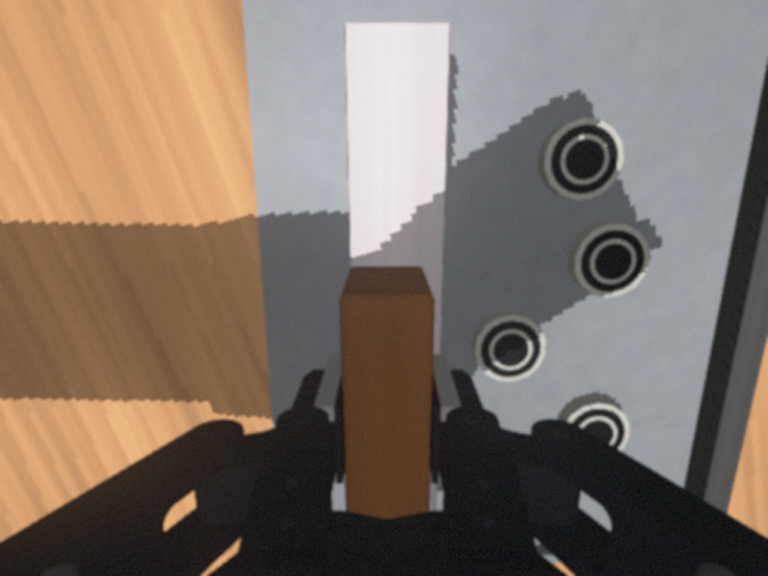

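Bar right edge runs (449,23)–(438,350) and its left edge (345,23)–(350,260). The fence front foot line runs (766,65)–(686,490), and bearing C is at (510,347). I'll compute the bar-to-fence angle and the bar's offset.

```bash
python3 - <<'E'
from h import *
a=np.load("w2.npy"); c=dict(mtx=a[:9].reshape(3,3),extrinsics=a[9:].reshape(4,4))
F=np.array([.6303,-.163]);h=np.radians(-16.5);n=np.array([np.cos(h),np.sin(h)]);tt=np.array([-n[1],n[0]])
for nm,z,u,v in [("barR",.0801,449,23),("barR",.0801,438,350),("barL",.0801,345,23),("barL",.0801,350,260),("fence foot",.005,766,65),("fence foot",.005,686,490),("A",.015,584,156),("B",.015,613,258),("C",.015,512,346),("D",.015,600,430),("hL",.117,342,294),("hR",.117,433,294),("trayedge",.005,243,0),("trayedge",.005,268,370)]:
    d=onz(c,((u+.5)/1.5-.5,(v+.5)/1.5-.5),z)[:2]-F; print(nm,(d@n).round(4),(d@tt).round(4))
E
cat > edge.py <<'E'
import cv2;im=cv2.imread("pics/w2.png");g=cv2.cvtColor(im,cv2.COLOR_BGR2GRAY)
for v in range(40,500,50): print(v,g[v,680:768:4])
E
python3 edge.py
```

```text
barR -0.1492 0.1053
barR -0.1495 0.0065
barL -0.1785 0.1053
barL -0.1786 0.0374
fence foot -0.0019 0.1085
fence foot -0.0006 -0.1071
A -0.0809 0.0705
B -0.0626 0.0255
C -0.1061 -0.0176
D -0.058 -0.0634
hL -0.1779 0.036
hR -0.1555 0.036
trayedge -0.2267 0.1334
trayedge -0.2275 -0.0344
40 [156 156 157 157 154 155 156 154 153 155 154 154 155 154 156 154 154 156
 156 153 155 152]
90 [156 155 154 155 155 155 155 156 158 156 155 156 154 155 153 154 152 153
 155 155 134  39]
140 [154 157 156 157 157 155 157 155 155 156 156 156 155 154 154 155 154 154
  91  40  37  38]
190 [157 158 158 159 156 158 157 158 157 158 156 157 158 160 159 145  46  38
  37  37  42  39]
240 [158 158 159 159 158 156 156 158 155 155 157 157 155 104  36  38  37  38
  39  41  82  87]
290 [161 157 156 160 161 160 162 165 160 159 155  53  40  37  39  40  42  70
  86  88  91  88]
340 [159 158 159 159 158 158 159 157 112  36  36  38  40  42  50  85  88  88
  91  88  85  92]
390 [156 159 159 158 158 156  60  40  42  40  40  42  80  88  87  89  86  83
  90 159 175 177]
440 [157 158 156 121  39  39  39  38  39  61  85  84  89  86  82  85 138 162
 175 175 169 168]
490 [ 22  27  32  40  38  36  48  80  85  87  85  82  83 138 179 175 170 163
 163 174 174 166]
```

View pics/s2.png

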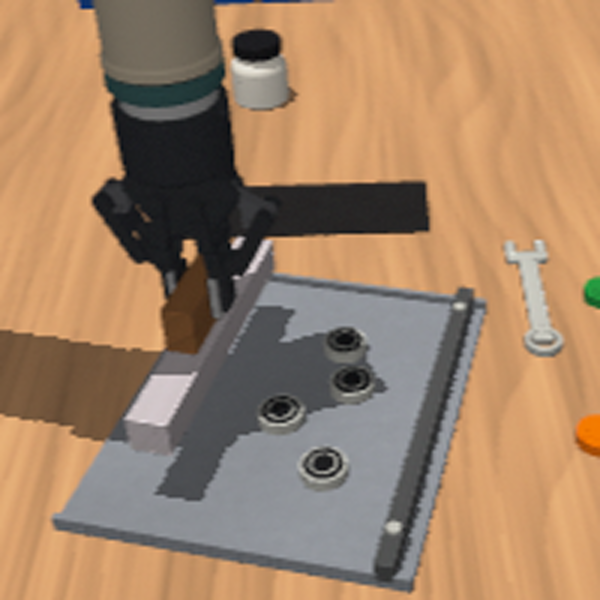

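Everything agrees: bar front face at n≈-0.149, and parallel to the fence within about 0.2°. I'm lowering it to about 2 mm above the tray floor, behind the bearings.

Request:
{"api": "drive_tool", "payload": {"increments": [[[0,-0.003,0.01],[-0.15,-0.19,0],1],[[0,-0.0065,0.02],[-0.15,-0.19,0],1],[[0,-0.0065,0.032],[-0.15,-0.19,0],1],[[0,-0.0065,0.041],[-0.15,-0.19,0],1],[[0,-0.0065,0.045],[-0.15,-0.19,0],1]]}}

```text
t: 5.67
tool_pos: [0.4726, -0.1104, 0.1132]
eef_rot: [0.0, 0.99, -0.143, -0.001]
force: [-0.3, 0.2, -3.4]
opening: 0.0235
```

Request:
{"api": "drive_tool", "payload": {"increments": [[[0,0,0],[0,0,0],1],[[0,0,0],[0,0,0],1],[[0,0,0],[0,0,0],1]]}}

```text
t: 5.92
tool_pos: [0.4726, -0.1103, 0.1131]
eef_rot: [0.0, 0.99, -0.143, -0.001]
force: [-0.3, 1.3, -1.7]
opening: 0.0234
```

```bash
python3 go.py -0.065 0.005 -16.5 0.1148
```

```text
t 5.92 n -0.1661 t 0.0057 z 0.1131 hd -16.42 F n,t,z -0.62 1.19 -1.72 T [ 0.051  0.058 -0.006] open 0.0234 zax [-2.5e-03 -1.0e-04 -1.0e+00]
shift [ 0.1011  0.0009 -0.0019]
turn [0.04 0.14 0.08]
```

Request:
{"api": "drive_tool", "payload": {"increments": [[[0.004,0,-0.0015],[0.04,0.14,0],1],[[0.011,0,-0.0018],[0.04,0.14,0],1],[[0.018,0,-0.0018],[0.04,0.14,0],1],[[0.025,0,-0.0018],[0.04,0.14,0],1],[[0.031,0,-0.0018],[0.04,0.14,0],1]]}}

```text
t: 6.33
tool_pos: [0.5036, -0.1195, 0.1149]
eef_rot: [-0.0, 0.99, -0.143, 0.0]
force: [-0.4, 0.4, -3.3]
opening: 0.0233
```

Request:
{"api": "drive_tool", "payload": {"increments": [[[0.006,0,0],[0,0,0],1],[[0.012,0,0],[0,0,0],1],[[0.018,0,0],[0,0,0],1],[[0.024,0,0],[0,0,0],1],[[0.03,0,0],[0,0,0],1]]}}

```text
t: 6.75
tool_pos: [0.5327, -0.1281, 0.1149]
eef_rot: [-0.0, 0.99, -0.143, 0.0]
force: [-0.1, -0.3, -2.5]
opening: 0.0231
```

Request:
{"api": "drive_tool", "payload": {"increments": [[[0.006,0,0],[0,0,0],1],[[0.012,0,0],[0,0,0],1],[[0.018,0,0],[0,0,0],1],[[0.024,0,0],[0,0,0],1],[[0.029,0,0],[0,0,0],1]]}}

```text
t: 7.17
tool_pos: [0.5611, -0.1366, 0.1148]
eef_rot: [-0.0, 0.99, -0.143, 0.0]
force: [-1.4, -0.0, -3.7]
opening: 0.0233
```

```bash
python3 go.py -0.060 0.005 -16.5 0.115;  python3 - <<'E'
from h import *
import cv2
im=eyes.capture("side")[150:310,140:320]
cv2.imwrite("pics/s3.png",cv2.resize(im,None,fx=3,fy=3,interpolation=cv2.INTER_CUBIC))
E
```

```text
t 7.17 n -0.0738 t 0.0057 z 0.1148 hd -16.46 F n,t,z -1.31 -0.4 -3.67 T [ 0.091  0.17  -0.078] open 0.0233 zax [ 5.e-04  1.e-04 -1.e+00]
shift [ 0.0138  0.0007 -0.0002]
turn [-0.01 -0.02  0.04]
```

View pics/s3.png

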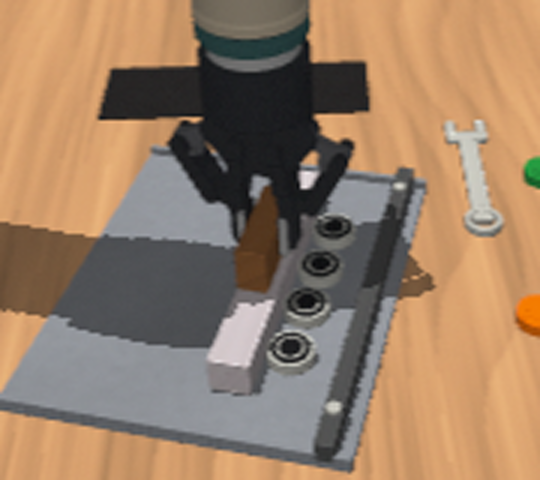

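All four bearings are in a row against the bar, about 20 mm from the fence. I'm closing in slowly and will average the force readings.

Request:
{"api": "drive_tool", "payload": {"increments": [[[0.004,0,0],[0,0,0],1],[[0.008,0,0],[0,0,0],1],[[0.012,0,0],[0,0,0],1],[[0.015,0,0],[0,0,0],1],[[0.0165,0,0],[0,0,0],1]]}}

```text
t: 7.63
tool_pos: [0.5786, -0.1417, 0.115]
eef_rot: [-0.0, 0.99, -0.143, 0.001]
force: [-0.4, -0.2, -4.0]
opening: 0.0231
```

```bash
cat > avg.py <<'E'
from h import *
h=np.radians(-16.5);n=np.array([np.cos(h),np.sin(h)]);tt=np.array([-n[1],n[0]]);L=[]
for i in range(6):
    eyes.capture("side"); s,r=tool(); f=s["force"]; L.append(np.r_[f[:2]@n,f[:2]@tt,f[2],s["wrist_torque"]])
L=np.array(L);M=r.as_matrix();d=s["tool_pos"][:2]-[.6303,-.163]
print("t",round(s["t"],2),"n",(d@n*1e3).round(2),"t",(d@tt*1e3).round(2),"z",(s["tool_pos"][2]*1e3).round(2),"hd",np.degrees(np.arctan2(M[1,0],M[0,0])).round(2),"Fn,Ft,Fz,T",L.mean(0).round(3),"sd",L.std(0).round(2))
E
python3 avg.py
```

```text
t 7.93 n -56.17 t 5.77 z 115.04 hd -16.47 Fn,Ft,Fz,T [-6.10e-02  4.60e-02 -3.24e+00  2.80e-02  1.20e-02  1.00e-03] sd [0.58 0.58 0.41 0.04 0.03 0.03]
```

Request:
{"api": "drive_tool", "payload": {"increments": [[[0.0005,0,0],[0,0,0],1],[[0.001,0,0],[0,0,0],1],[[0.0015,0,0],[0,0,0],1],[[0.002,0,0],[0,0,0],1],[[0.002,0,0],[0,0,0],1]]}}

```text
t: 8.35
tool_pos: [0.5799, -0.142, 0.115]
eef_rot: [-0.0, 0.99, -0.143, 0.001]
force: [-0.7, 0.2, -2.7]
opening: 0.0231
```

Request:
{"api": "drive_tool", "payload": {"increments": [[[0.0004,0,0],[0,0,0],1],[[0.0008,0,0],[0,0,0],1],[[0.0012,0,0],[0,0,0],1],[[0.0015,0,0],[0,0,0],1],[[0.0015,0,0],[0,0,0],1]]}}

```text
t: 8.77
tool_pos: [0.5804, -0.1422, 0.1147]
eef_rot: [-0.0, 0.99, -0.143, -0.0]
force: [-4.2, 1.8, -0.4]
opening: 0.0232
```

```bash
python3 avg.py
```

```text
t 9.07 n -53.75 t 5.76 z 114.75 hd -16.48 Fn,Ft,Fz,T [-5.101  0.538 -0.366  0.467  1.184 -0.185] sd [0.47 0.34 0.3  0.04 0.05 0.02]
```

Contact: Fn≈-5.1 N, with the pressure centre towards -t (Tz=-0.185). The bar seems to bear down slightly, since Fz rose. I'll yaw the +t end forward a little, raise slightly, and press a bit more.

Request:
{"api": "drive_tool", "payload": {"increments": [[[0.0008,0,-0.0003],[0,0,0.1],1],[[0.001,0,-0.0004],[0,0,0.2],1],[[0.001,0,-0.0004],[0,0,0.2],1],[[0.001,0,-0.0004],[0,0,0.2],1]]}}

```text
t: 9.4
tool_pos: [0.5806, -0.1423, 0.1148]
eef_rot: [-0.0, 0.989, -0.145, -0.001]
force: [-4.7, 2.1, -1.5]
opening: 0.0231
```

```bash
python3 avg.py
```

```text
t 9.7 n -53.5 t 5.78 z 114.82 hd -16.65 Fn,Ft,Fz,T [-4.993  0.775 -1.995  0.454  1.201 -0.044] sd [0.37 0.52 0.63 0.03 0.02 0.02]
```

Request:
{"api": "drive_tool", "payload": {"increments": [[[0.0012,0,-0.0003],[0,0,0.08],1],[[0.0015,0,-0.0003],[0,0,0.08],1],[[0.0015,0,-0.0003],[0,0,0.08],1]]}}

```text
t: 9.95
tool_pos: [0.5809, -0.1423, 0.1148]
eef_rot: [-0.0, 0.989, -0.145, -0.002]
force: [-6.9, 3.1, -0.1]
opening: 0.023
```

```bash
python3 avg.py
```

```text
t 10.25 n -53.23 t 5.8 z 114.79 hd -16.7 Fn,Ft,Fz,T [-6.275e+00  4.730e-01 -7.100e-01  5.680e-01  1.435e+00 -6.000e-03] sd [0.58 0.2  0.42 0.02 0.02 0.02]
```

Request:
{"api": "drive_tool", "payload": {"increments": [[[0.0016,0,-0.0003],[0,0,0.04],1],[[0.002,0,-0.0003],[0,0,0.04],1],[[0.0021,0,-0.0003],[0,0,0.04],1]]}}

```text
t: 10.5
tool_pos: [0.5813, -0.1424, 0.1148]
eef_rot: [0.0, 0.989, -0.145, -0.004]
force: [-6.5, 2.7, 1.5]
opening: 0.0232
```

```bash
python3 avg.py
python3 - <<'E'
from h import *
import cv2
im=eyes.capture("side")[150:310,140:320]
a=cv2.resize(im,None,fx=3,fy=3,interpolation=cv2.INTER_CUBIC)
cv2.imwrite("pics/s4.png",a)
E
python3 avg.py
```

```text
t 10.8 n -52.81 t 5.84 z 114.81 hd -16.71 Fn,Ft,Fz,T [-7.695  0.519  0.63   0.707  1.693  0.011] sd [0.52 0.41 0.17 0.02 0.05 0.02]
t 11.15 n -52.85 t 5.85 z 114.78 hd -16.7 Fn,Ft,Fz,T [-7.358e+00  4.530e-01  8.720e-01  7.060e-01  1.672e+00  1.000e-03] sd [0.33 0.47 0.4  0.03 0.04 0.01]
```

View pics/s4.png

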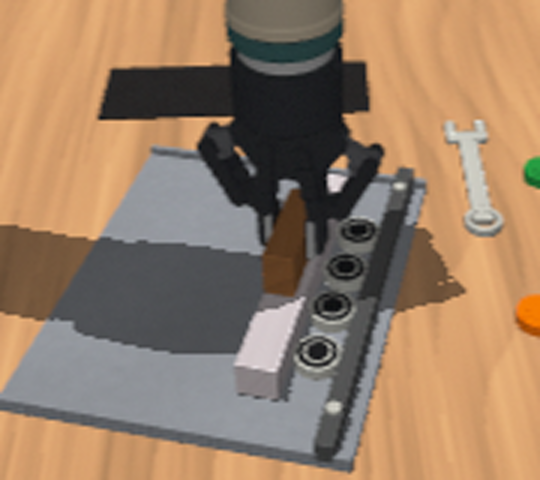

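The row is nipped between bar and fence at about 7.5 N with Tz≈0. I'll relieve the vertical load by raising about 0.7 mm, press up to about 8 N, and hold.

Request:
{"api": "drive_tool", "payload": {"increments": [[[0.0018,0,-0.0005],[0,0,0.02],1],[[0.0019,0,-0.001],[0,0,0.02],1],[[0.0019,0,-0.001],[0,0,0.02],1]]}}

```text
t: 11.4
tool_pos: [0.5816, -0.1428, 0.1151]
eef_rot: [0.0, 0.989, -0.145, -0.006]
force: [-5.3, 2.3, -4.1]
opening: 0.023
```

```bash
python3 avg.py; python3 avg.py;python3 go.py
```

```text
t 11.7 n -52.45 t 5.45 z 115.01 hd -16.71 Fn,Ft,Fz,T [-6.150e+00  2.060e-01 -3.216e+00  4.820e-01  1.420e+00  2.000e-03] sd [0.28 0.54 0.49 0.03 0.02 0.04]
t 12.0 n -52.45 t 5.46 z 115.01 hd -16.7 Fn,Ft,Fz,T [-6.498e+00  2.600e-01 -3.077e+00  4.590e-01  1.454e+00  4.000e-03] sd [0.3  0.39 0.47 0.03 0.02 0.02]
t 12.0 n -0.0524 t 0.0055 z 0.115 hd -16.7 F n,t,z -6.34 0.25 -2.74 T [ 0.411  1.46  -0.01 ] open 0.0232 zax [-0.0121  0.0013 -0.9999]
```

Request:
{"api": "drive_tool", "payload": {"increments": [[[0.002,0,-0.0009],[0,0,0.02],1],[[0.0024,0,-0.0011],[0,0,0.02],1],[[0.0025,0,-0.0011],[0,0,0.02],1]]}}

```text
t: 12.25
tool_pos: [0.5819, -0.1435, 0.1152]
eef_rot: [0.001, 0.989, -0.145, -0.009]
force: [-7.5, 2.6, -2.7]
opening: 0.0231
```

```bash
for i in 1 2 3 4 5; do python3 avg.py; done; python3 go.py
```

```text
t 12.55 n -51.92 t 5.01 z 115.17 hd -16.7 Fn,Ft,Fz,T [-6.873  0.137 -3.223  0.538  1.591 -0.019] sd [0.32 0.53 0.57 0.03 0.02 0.03]
t 12.85 n -51.94 t 4.99 z 115.17 hd -16.7 Fn,Ft,Fz,T [-6.553 -0.319 -2.849  0.536  1.578  0.   ] sd [0.3  0.57 0.36 0.03 0.02 0.03]
t 13.15 n -51.93 t 4.99 z 115.18 hd -16.7 Fn,Ft,Fz,T [-6.501e+00  1.000e-03 -3.214e+00  5.270e-01  1.605e+00 -6.000e-03] sd [0.69 0.43 0.44 0.03 0.03 0.03]
t 13.45 n -51.94 t 5.0 z 115.18 hd -16.71 Fn,Ft,Fz,T [-6.519  0.136 -3.335  0.541  1.595  0.033] sd [0.35 0.33 0.4  0.04 0.03 0.02]
t 13.75 n -51.92 t 5.03 z 115.17 hd -16.7 Fn,Ft,Fz,T [-6.277e+00 -5.000e-03 -2.764e+00  5.350e-01  1.637e+00  8.000e-03] sd [0.33 0.39 0.6  0.03 0.03 0.02]
t 13.75 n -0.0519 t 0.005 z 0.1152 hd -16.7 F n,t,z -6.62 -0.06 -3.15 T [0.553 1.583 0.01 ] open 0.0233 zax [-0.017   0.0014 -0.9999]
```

Request:
{"api": "drive_tool", "payload": {"increments": [[[0.002,0,-0.0009],[0,0.4,0.02],1],[[0.002,0,-0.0009],[0,0.6,0.02],1],[[0.002,0,-0.0009],[0,0.8,0.02],1]]}}

```text
t: 14.0
tool_pos: [0.5811, -0.1435, 0.115]
eef_rot: [0.002, 0.989, -0.145, -0.005]
force: [-7.8, 3.4, -1.7]
opening: 0.0232
```

```bash
for i in 1 2 3 4 5; do python3 avg.py; done; python3 go.py
```

```text
t 14.3 n -52.67 t 4.67 z 114.98 hd -16.7 Fn,Ft,Fz,T [-8.475  0.374 -2.478  0.763  1.918 -0.031] sd [0.47 0.27 0.22 0.04 0.03 0.02]
t 14.6 n -52.67 t 4.71 z 115.0 hd -16.7 Fn,Ft,Fz,T [-8.339e+00  2.420e-01 -1.797e+00  7.570e-01  1.928e+00 -5.000e-03] sd [0.44 0.32 0.51 0.02 0.03 0.03]
t 14.9 n -52.65 t 4.66 z 114.98 hd -16.71 Fn,Ft,Fz,T [-8.183  0.413 -2.444  0.74   1.924 -0.019] sd [0.5  0.25 0.33 0.03 0.01 0.02]
t 15.2 n -52.68 t 4.68 z 114.96 hd -16.7 Fn,Ft,Fz,T [-8.224e+00  1.040e-01 -2.452e+00  7.440e-01  1.942e+00 -8.000e-03] sd [0.27 0.43 0.33 0.02 0.03 0.03]
t 15.5 n -52.67 t 4.73 z 114.99 hd -16.7 Fn,Ft,Fz,T [-8.463  0.23  -2.257  0.752  1.956 -0.017] sd [0.6  0.28 0.66 0.02 0.02 0.03]
t 15.5 n -0.0527 t 0.0047 z 0.115 hd -16.7 F n,t,z -9.01 -0.01 -2.16 T [ 0.707  1.983 -0.033] open 0.0231 zax [-0.0101 -0.002  -0.9999]
```

Held for 1.5 s at 8.3 N and balanced. Backing straight off, then lifting.

Request:
{"api": "drive_tool", "payload": {"increments": [[[-0.001,0,0],[0,0,0],1],[[-0.004,0,0],[0,0.2,0],1],[[-0.01,0,0],[0,0.4,0],1],[[-0.02,0,0],[0,0.5,0],1],[[-0.03,0,0],[0,0.5,0],1]]}}

```text
t: 15.92
tool_pos: [0.5531, -0.135, 0.1157]
eef_rot: [0.002, 0.989, -0.145, 0.001]
force: [-1.1, -0.6, -3.5]
opening: 0.023
```

Request:
{"api": "drive_tool", "payload": {"increments": [[[-0.015,0,-0.01],[0,0,0],1],[[-0.025,0,-0.025],[0,0,0],1],[[-0.03,0,-0.04],[0,0,0],1],[[-0.04,0,-0.055],[0,0,0],1],[[-0.05,0,-0.065],[0,0,0],1]]}}

```text
t: 16.33
tool_pos: [0.5062, -0.1204, 0.1824]
eef_rot: [0.002, 0.989, -0.145, 0.004]
force: [0.2, -0.2, -2.7]
opening: 0.0236
```

Request:
{"api": "drive_tool", "payload": {"increments": [[[-0.01,-0.02,0],[0,0,7],1],[[-0.015,-0.05,0],[0,0,14],1],[[-0.02,-0.08,0],[0,0,21],1],[[-0.025,-0.11,0],[0,0,28],1],[[-0.03,-0.14,0],[0,0,35],1]]}}

```text
t: 16.75
tool_pos: [0.5187, 0.0236, 0.1824]
eef_rot: [0.0, 0.899, -0.439, 0.006]
force: [0.6, -0.7, -3.7]
opening: 0.0232
```

```bash
cat > back.py <<'E'
from h import *
s,r=tool();M=r.as_matrix();p=s["tool_pos"];hg=np.radians(-91.7)
G=np.column_stack([[np.cos(hg),np.sin(hg),0],[np.sin(hg),-np.cos(hg),0],[0,0,-1]])
print(s["t"],p.round(4),s["force"].round(2),"shift",(M.T@(np.array([.5341,.1542,.1108])-p)).round(4),"turn",np.degrees(R.from_matrix(M.T@G).as_rotvec()).round(2))
E
python3 back.py
```

```text
16.75 [0.5187 0.0236 0.1824] [ 0.62 -0.7  -3.71] shift [-0.0942 -0.0921  0.0711] turn [-0.48 -0.49 39.64]
```

Request:
{"api": "drive_tool", "payload": {"increments": [[[-0.025,-0.02,0],[0,0,7],1],[[-0.05,-0.045,0],[0,0,14],1],[[-0.075,-0.07,0],[0,0,21],1],[[-0.09,-0.09,0],[0,0,28],1],[[-0.094,-0.092,0.02],[-0.3,-0.3,35],1]]}}

```text
t: 17.17
tool_pos: [0.5377, 0.163, 0.1656]
eef_rot: [-0.008, 0.726, -0.688, 0.004]
force: [0.6, 1.1, -2.7]
opening: 0.023
```

Request:
{"api": "drive_tool", "payload": {"increments": [[[0,0,0],[0,0,4.6],1],[[0,0,0],[0,0,4.6],1]]}}

```text
t: 17.33
tool_pos: [0.5382, 0.1658, 0.1657]
eef_rot: [0.01, -0.698, 0.716, -0.004]
force: [0.9, 0.1, -2.6]
opening: 0.023
```

```bash
python3 back.py
```

```text
17.3333 [0.5382 0.1658 0.1657] [ 0.91  0.13 -2.57] shift [0.0121 0.0049 0.0547] turn [-1.14  0.49  0.29]
```

Request:
{"api": "drive_tool", "payload": {"increments": [[[0.005,0.002,0.01],[-0.5,0.2,0.1],1],[[0.01,0.004,0.02],[-1.1,0.5,0.3],1],[[0.012,0.005,0.033],[-1.1,0.5,0.3],1],[[0.012,0.005,0.042],[-1.1,0.5,0.3],1],[[0.012,0.005,0.046],[-1.1,0.5,0.3],1]]}}

```text
t: 17.75
tool_pos: [0.5331, 0.1526, 0.1178]
eef_rot: [-0.001, -0.696, 0.718, 0.0]
force: [-0.6, -0.6, -3.7]
opening: 0.0229
```

Request:
{"api": "drive_tool", "payload": {"increments": [[[0,0,0],[0,0,0],1],[[0,0,0],[0,0,0],1]]}}

```text
t: 17.92
tool_pos: [0.5329, 0.1519, 0.1173]
eef_rot: [-0.002, -0.696, 0.718, 0.0]
force: [-0.1, -0.3, -3.1]
opening: 0.0232
```

```bash
python3 back.py
```

```text
17.9167 [0.5329 0.1519 0.1173] [-0.12 -0.34 -3.12] shift [-0.0024 -0.0011  0.0065] turn [ 0.18 -0.12 -0.09]
```

Request:
{"api": "drive_tool", "payload": {"increments": [[[-0.0024,-0.001,0.002],[0.2,-0.1,0],1],[[-0.0024,-0.001,0.004],[0.2,-0.1,0],1],[[-0.0024,-0.001,0.006],[0.2,-0.1,0],1],[[-0.0024,-0.001,0.007],[0.2,-0.1,0],1],[[-0.0024,-0.001,0.007],[0.2,-0.1,0],1]]}}

```text
t: 18.33
tool_pos: [0.5341, 0.1545, 0.1108]
eef_rot: [0.0, -0.696, 0.718, -0.0]
force: [-0.2, 0.1, 1.3]
opening: 0.0232
```

```bash
python3 avg.py; python3 back.py
```

```text
t 18.63 n -182.41 t 277.18 z 110.75 hd -91.77 Fn,Ft,Fz,T [-1.163  0.113  3.209  0.039  0.151  0.017] sd [0.62 0.35 0.93 0.02 0.07 0.04]
18.6333 [0.5341 0.1546 0.1107] [-0.66  0.78  4.42] shift [ 0.0004  0.     -0.0001] turn [-0.06  0.01 -0.07]
```

It's standing on the mat at the original pose. Releasing and retreating straight up.

Request:
{"api": "drive_tool", "payload": {"increments": [[[0,0,0],[0,0,0],0.7],[[0,0,0],[0,0,0],0.5],[[0,0,0],[0,0,0],0.3],[[0,0,0],[0,0,0],0],[[0,0,0],[0,0,0],0]]}}

```text
t: 19.05
tool_pos: [0.5341, 0.1544, 0.1106]
eef_rot: [0.0, -0.696, 0.718, -0.0]
force: [0.1, -0.3, 0.2]
opening: 0.0727
```

Request:
{"api": "drive_tool", "payload": {"increments": [[[0,0,0],[0,0,0],0],[[0,0,-0.01],[0,0,0],0],[[0,0,-0.03],[0,0,0],0],[[0,0,-0.06],[0,0,0],0],[[0,0,-0.1],[0,0,0],0]]}}

```text
t: 19.47
tool_pos: [0.5325, 0.1539, 0.2103]
eef_rot: [-0.002, -0.696, 0.718, 0.001]
force: [0.4, 0.3, 0.5]
opening: 0.0855
```

Request:
{"api": "drive_tool", "payload": {"increments": [[[0,0.02,-0.03],[0,0,0],0],[[0,0.04,-0.06],[0,0,0],0],[[0,0.06,-0.08],[0,0,0],0],[[0,0.07,-0.09],[0,0,0],0]]}}

```text
t: 19.8
tool_pos: [0.4614, 0.1565, 0.304]
eef_rot: [-0.0, -0.696, 0.718, 0.0]
force: [0.4, -0.1, -1.0]
opening: 0.0856
```

```bash
python3 back.py
python3 - <<'E'
from h import *
import cv2
b=eyes.capture("side")[150:310,130:350];a=eyes.capture("scene")[132:260,150:370]
f=lambda i:cv2.resize(i,None,fx=2.0*1.0,fy=2.0,interpolation=cv2.INTER_CUBIC)
cv2.imwrite("pics/end.png",np.vstack([f(b),f(a)]))
E
```

```text
19.8 [0.4614 0.1565 0.304 ] [ 0.43 -0.08 -0.97] shift [ 1.000e-04 -7.290e-02  1.931e-01] turn [ 0.06  0.   -0.04]
```

View pics/end.png

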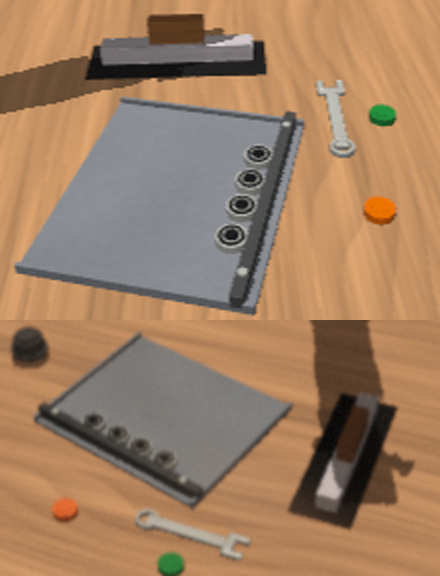

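The four bearings lie flat in a row against the fence, and the straightedge stands on its mat. Nothing else appears to have moved. Handing in.

```bash
python3 -c "
from cell import ticket
print(ticket.sign_off())"
```

```text
the job is handed in; nothing more can be done
None
```

I swept all four bearings to the fence with the straightedge and nipped them there. Then I backed straight off, stood the straightedge on its mat at its original pose, released it, and handed the job in at about 20 s.

- **Press:** for the final 1.5 s the total force read about 8.3 N. The yaw moment was close to zero, so the load was centred on the row. The force on each bearing was not measured, only the total and the balance. Before that the bearings were held at lower force (5.0–7.5 N) while I adjusted yaw, height and pitch. The highest single force reading, about 9 N, was below the 16 N that would mark them.
- **Last pictures:** the side and scene views show the four bearings flat in a row at the fence and the straightedge upright on the mat. The wrench, freehub, and green and orange discs look unmoved. The jar was not in the last pictures, but nothing was moved towards it.
- **What disagreed:** the first contact was uneven, with the pressure about 36 mm off centre, and I corrected it with about 0.2° of yaw. During the press the bar also took up to 4 N of upward load. I relieved most of this by raising it slightly and correcting the pitch, leaving roughly 1 N during the final hold. I did not check the bearings' contact with the fence beyond what the pictures show.

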